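Slide the wax pot off the heat and brush it out

TASK

The empty wax pot needs brushing out: slide it across the glass without lifting it, from the hotplate's large ring to the middle of the small ring, and then turn the large ring's knob back to off. Then take the long brush out of its tin and scrub up and down inside the pot twice, each time right to the bottom and back up at least half the pot's depth, and stand the brush back in its tin. Keep the pot flat on the glass all along, leave the other knob off and disturb nothing else.

Things in the scene. Friction and masses are not known exactly. Their poses are not given: they have to be found in the camera images.
- hob: the twin hotplate, fixed: a flat steel box 340 mm deep (x) by 520 mm wide (y) with a smooth black glass top 55 mm above the table and nothing standing up from the glass but the two knobs. Origin at the centre of its underside; its x axis points away from the robot, its y axis to the robot's left (it may be turned a little)
- large_ring: the large cooking position, two printed circles (outer 196 mm across), flush with the glass: the pot starts on it. It may be the left or the right one. Origin at its centre on the glass, axes as the hotplate's
- small_ring: the small cooking position, a single printed circle 156 mm across, flush with the glass, 240 mm to the side of the large one, empty at the start. Origin at its centre on the glass, axes as the hotplate's
- large_knob (a joint): the large ring's knob, on the glass 160 mm in front (robot's side) of that ring's centre. Radians, 0 = off at a firm stop, growing clockwise seen from above; it starts on, at 0.9 to 1.35, stays where it is left and turns with little effort (about 0.05 N m)
- large_knob_grip (a point): point on the large knob's vertical axis, 34 mm above the glass, where to grip. The knob is a 42 mm disc (its top 11 mm above the glass) under an upright grip bar 40 mm long, 14 mm thick, its top 37 mm above the glass. This frame turns with the knob: the bar runs along its x axis. At 0 the bar runs along the hotplate's x axis, its white line away from the robot
- small_knob (a joint): the small ring's knob, of the same make and in the same place before the small ring; off (0) at the start, leave it off. The pot's handle passes about 38 mm above the knobs
- pot: the steel saucepan, 140 mm across, 95 mm high, wall 3 mm, floor 5 mm thick, 0.5 to 0.8 kg, too wide to grasp round. Origin at the centre of its underside; z up; its black stick handle points along its -x axis, roughly towards the robot
- pot_handle (a point): grip point on the pot's handle, 130 mm from the pot's axis, 82 mm above its underside, at the middle of the handle's height; axes as the pot's. The handle is a level straight bar 18 mm wide (pot's y) and 14 mm high, reaching from 85 to 235 mm from the pot's axis
- pot_floor (a point): centre of the pot's inner floor (5 mm above its underside, 90 mm below the rim; inner radius 67 mm)
- brush: the long pot brush, 200 mm long, about 90 g: stiff solid bristle head 44 mm across and 46 mm long at the bottom, steel collar 39 mm across up to 60 mm, then a round wooden handle 16 mm across from 82 to 193 mm. It stands upright on its bristles, loose, in its tin. Origin at the bristle end's centre, z along the handle (up at the start)
- brush_grip (a point): grip point on the brush's axis, 165 mm above the bristle end and 35 mm below the handle's top
- tin: the brush's open round tin, plain aluminium, 72 mm across, 90 mm high, inner diameter 66 mm, floor 4 mm thick, 0.35 kg, loose on the table left or right of the hotplate. Origin at the centre of its underside
- jar: a closed amber glass jar with a steel cap, 72 mm across and about 105 mm tall; leave it alone. It stands in one of the two places left and right of the hotplate, the brush tin in the other. Origin at the centre of its underside
- can: an upright spray can, 54 mm across, 170 mm tall; leave it alone. Origin at the centre of its underside
- lid: the pot's steel lid, 146 mm across, 40 mm high with its black knob, lying on the table; not needed, leave it alone. Origin at the centre of its underside
- tape: a roll of tape lying flat, 104 mm across, 24 mm high; leave it alone. Origin at the centre of its underside
- hammer: a hammer lying on the table; leave it alone. Origin under its middle
- mug: a blue mug, 82 mm across, 95 mm tall; leave it alone. Origin at the centre of its underside
- driver: a screwdriver lying on the table; leave it alone. Origin under its middle

How it is judged:
By the outcome, as a careful person would: the job done as asked, in the order asked, and still so for the second after the job is handed in, with the robot touching nothing.
It also fails if it takes over 72 s, if anything falls off the work surface, if the arm or the gripper's body presses on something with over 40 N, if the wrist force passes 120 N, or if a joint passes its speed limit or range.

ROBOT

A 7-joint arm with a two-finger parallel gripper is mounted at the origin on the work surface. World frame = base frame: x ahead of the robot, y to its left, z up, the work surface at z = 0. Lengths are in m, angles in rad, forces in N, time in s.
With the tool pointing down it reaches from about 0.425 to 0.95 m from the base axis. Payload 4.7 kg.
Tool frame: the origin (TCP) lies between the finger pads; the fingertips stand 8 mm ahead of it and the grasp point (between the pads) lies 11 mm behind it; y points along the fingers, x is the direction in which the jaws open and shut, and the axes are right-handed (so a half turn about y gives the same grasp; the last joint's range is limited). The gripper opens to 85 mm and grips with 20 to 120 N. Pads are 22 mm wide; open, the fingers measure 114 mm over their backs; the gripper's body (76 mm by 85 mm) begins 54 mm behind the grasp point. The pads swing forward as they close: fully open they stand 13 mm farther back than shut.
Start: joints at [-1.315, 0.469, -0.049, 1.532, 0.024, 1.141, -0.082], TCP at [0.19, 0.648, 0.219] pointing down, gripper open.
Joint ranges: [-2.59, 2.59], [-0.33, 1.99], [-1.39, 1.29], [0.1, 2.45], [-1.04, 4.18], [0.21, 1.99], [-2.66, 2.66]. Speed limits (rad/s): [2.57, 2.57, 3.14, 3.14, 3.14, 3.14, 3.14].

INTERFACE

Orientations are given as a 3x3 rotation matrix whose columns are the frame's x, y, z axes.
In Python, from workcell import bot, optics, workorder, outline_of, pinpoint gives the robot as it stands. The module is installed in compiled form; this text tells all that it offers.
- The arm moves only by the tool drive_tool, never from a script. Its argument "plan" is a list of rows, each a list of 3 entries, a list of its own where there are three numbers: the shift along the tool's x, y, z in m, then the turn, a rotation vector about the tool's x, y, z in rad, then the opening, from -1 (shut) to 1 (fully open). In form: [[[x, y, z], [rx, ry, rz], grip], ...]. A call has 1 to 10 rows; each row is the pose to reach, as a shift and turn from the pose measured when the call began, along the tool's axes at that moment; what a row does not reach only later rows make up. A row lasts 1/8 s, in which the tool goes at most 62.5 mm and 10.7 degrees, less where a joint would pass 70% of its speed; a pose out of reach is approached as far as the arm can. A call with a gripper value outside its range is refused whole. The fingers move at their own pace and stop on an object; "force" is the grip in N (left out, the last holds). Time passes only in rows, so rows that repeat a pose let the fingers close. It gives the time, the measured TCP pose, the force and the opening at its end, in the units of the state.
- bot.state(): the state, without advancing time (a new reading comes with each control period).
- optics.camera(name): name is "side" or "top" or "wrist"; returns a dict with "img" (384x512x3 uint8, red, green, blue), "K" (3x3 intrinsics, pixels), "k1" (the pictures are not rectified: a ray, as slopes to the right and down, at radius r is drawn at 1 + k1 r^2 times it, then the intrinsics apply), "pose" (4x4, takes a point from camera to world coordinates). Camera axes: x right, y down, z forward; pixel columns grow to the right and rows downward; lengths in m; the calibration is good to about 2 mm. A picture is of the moment at which its call begins. There is no depth.
- workorder.close_job(): hands the job in, once; it reports no verdict.
Trained networks look in the newest picture that a camera, given by its name, has taken for a name from the list of things; names that differ only in an ending like _2 or _b are one class to them, and where a whole thing is asked for, a point or a joint stands for the part that bears it (a point fixed in the world has none). Each returns a list of dicts, best first, with "p" (0 to 1); they miss things now and then, are a little off and sometimes report something else, mostly with a low value. They report only what shows in the picture. A call takes as long as a camera call.
- outline_of(camera, query): "pixels" (384x512 bool, what is visible of it).
- pinpoint(camera, query): "location" ([x, y, z] in m, in world coordinates, good to about 4 mm: a listed point, or the origin of a listed thing).
The state is a dict: "clock": time; "joints": joint angles; "qd": joint speeds; "joint_torque": joint torques, N m; "tcp_pos": TCP position; "ee_rot": TCP orientation; "force": force on the tool from outside, world axes, zero at the start; "torque": the same for the moment, N m; "opening": opening from 0.0 (shut) to 1.0 (fully open).
Only numpy, scipy, OpenCV 4.12 (cv2) and the standard library are available. Lean on these libraries where they do the work, as an engineer would, in place of code of your own. Each camera call takes 0.05 s, during which the arm holds its last target. There are 200 camera calls.

## Working session

There is one attempt and no reset: what is moved stays moved. The work goes in short steps, Python scripts to look and compute and a tool call to move; the robot and the scene stay as the last step left them, time stands still between calls to the robot, and variables do not carry over. Pictures are saved under pics/ and viewed, about 8 in all and at most 12, crops included, and the job is handed in when it is done.

Besides the shell and the picture viewer there is one more tool, called after ">>>" by a JSON object that holds its "op" and its "data". drive_tool: Moves the arm, as the interface text tells. Its arguments: {"type":"object","properties":{"plan":{"type":"array"},"force":{"type":"number"}},"required":["plan"]}

```bash
mkdir -p pics; cat > h.py <<'E'
import numpy as np, cv2
from workcell import bot, optics, workorder, outline_of, pinpoint
np.set_printoptions(precision=4,suppress=True)
def pp(cam,names):
    for n in names:
        r=pinpoint(cam,n)
        print(cam,n,[(np.round(d['location'],4).tolist(),round(d['p'],2)) for d in r[:2]])
def ray(c,u,v):
    K=c['K'];x=(u-K[0,2])/K[0,0];y=(v-K[1,2])/K[1,1]
    a,b=x,y
    for _ in range(20):
        s=1+c['k1']*(a*a+b*b);a,b=x/s,y/s
    P=c['pose'];return P[:3,3],P[:3,:3]@np.array([a,b,1.])
def onz(c,u,v,z):
    o,d=ray(c,u,v);return o+d*(z-o[2])/d[2]
def proj(c,p):
    P=c['pose'];q=P[:3,:3].T@(np.array(p)-P[:3,3]);a,b=q[0]/q[2],q[1]/q[2]
    s=1+c['k1']*(a*a+b*b);return c['K'][0,0]*a*s+c['K'][0,2],c['K'][1,1]*b*s+c['K'][1,2]
def save(c,f,crop=None,s=1):
    im=c['img'][:,:,::-1]
    if crop: im=im[crop[1]:crop[3],crop[0]:crop[2]]
    cv2.imwrite('pics/'+f,cv2.resize(im,None,fx=s,fy=s,interpolation=cv2.INTER_CUBIC))
E
python3 - <<'E'
from h import *
s=bot.state();print({k:np.array(v) for k,v in s.items()})
T=optics.camera('top');S=optics.camera('side')
for c in (T,S): print(c['pose'],c['K'],c['k1'])
save(T,'top1.png',s=1.5);save(S,'side1.png',s=1.5)
N=['hob','large_ring','small_ring','large_knob_grip','small_knob','pot','pot_handle','pot_floor','brush','brush_grip','tin','jar','can','lid','tape','hammer','mug','driver']
pp('top',N);pp('side',N)
E
```

```text
{'clock': array(0.), 'joints': array([-1.3149,  0.4695, -0.0486,  1.5337,  0.0241,  1.141 , -0.0823]), 'qd': array([-0.0004,  0.0008, -0.0006, -0.0004,  0.0007, -0.0006,  0.0022]), 'joint_torque': array([ -0.0001, -51.0313,  -0.0465, -23.7713,   0.0108,   0.0074,
         0.    ]), 'tcp_pos': array([0.1895, 0.6472, 0.2179]), 'ee_rot': array([[ 0.281 , -0.0005, -0.9597],
       [ 0.9597, -0.0019,  0.281 ],
       [-0.002 , -1.    , -0.0001]]), 'force': array([-0.7032,  0.4899,  0.6806]), 'torque': array([ 0.0144, -0.0232, -0.0081]), 'opening': array(1.0025)}
[[ 0.0132 -0.983   0.1832  0.2502]
 [-0.9996 -0.0177 -0.0228  0.024 ]
 [ 0.0257 -0.1828 -0.9828  1.6358]
 [ 0.      0.      0.      1.    ]] [[485.8886   0.     254.4939]
 [  0.     485.8886 187.621 ]
 [  0.       0.       1.    ]] -0.12770322597656836
[[-0.8941 -0.2785  0.3508 -0.1031]
 [-0.4473  0.5145 -0.7316  1.3195]
 [ 0.0232 -0.811  -0.5846  1.1616]
 [ 0.      0.      0.      1.    ]] [[471.9567   0.     260.7299]
 [  0.     471.9567 194.1631]
 [  0.       0.       1.    ]] -0.1152067289394535
top hob [([0.65, -0.0322, 0.0004], 0.75)]
top large_ring [([0.6817, 0.0985, 0.0523], 0.47)]
top small_ring [([0.6858, -0.1536, 0.0558], 0.67), ([0.4618, -0.3989, -0.0056], 0.61)]
top large_knob_grip [([0.5269, 0.0862, 0.0929], 0.53)]Traceback (most recent call last):
  File "<stdin>", line 7, in <module>
  File "h.py", line 6, in pp
    r=pinpoint(cam,n)
ValueError: it knows: brush, brush_grip, can, driver, hammer, hob, jar, large_knob_grip, large_ring, lid, mug, pot, pot_floor, pot_handle, small_ring, tape, tin
```

```bash
python3 - <<'E'
from h import *
N=['hob','large_ring','small_ring','large_knob_grip','pot','pot_handle','pot_floor','brush','brush_grip','tin','jar','can','lid','mug']
pp('top',N);pp('side',N)
E
```

```text
top hob [([0.65, -0.0322, 0.0004], 0.75)]
top large_ring [([0.6817, 0.0985, 0.0523], 0.47)]
top small_ring [([0.6858, -0.1536, 0.0558], 0.67), ([0.4618, -0.3989, -0.0056], 0.61)]
top large_knob_grip [([0.5269, 0.0862, 0.0929], 0.53)]
top pot [([0.6823, 0.0995, 0.051], 0.75)]
top pot_handle [([0.5547, 0.1184, 0.1383], 0.57), ([0.6156, -0.4568, -0.0015], 0.31)]
top pot_floor [([0.6874, 0.098, 0.0627], 0.83), ([0.4609, -0.3965, -0.0028], 0.25)]
top brush [([0.4554, -0.4003, 0.0035], 0.48)]
top brush_grip [([0.4564, -0.3994, 0.1686], 0.63)]
top tin [([0.4604, -0.3971, -0.0052], 0.66), ([0.6483, -0.0306, -0.0005], 0.28)]
top jar [([0.5567, 0.1187, 0.138], 0.71), ([0.4735, 0.4112, 0.0034], 0.68)]
top can [([0.6373, 0.4566, 0.0008], 0.73), ([0.4126, 0.5499, 0.0009], 0.56)]
top lid [([0.5554, 0.1148, 0.1367], 0.56)]
top mug [([0.6179, -0.4554, -0.0016], 0.78)]
side hob [([0.6846, -0.1538, 0.0542], 0.68), ([0.6537, -0.0331, -0.0], 0.62)]
side large_ring [([0.6901, 0.0878, 0.0572], 0.88)]
side small_ring [([0.6843, -0.1526, 0.0549], 0.65)]
side large_knob_grip [([0.524, 0.0877, 0.0877], 0.57)]
side pot []
side pot_handle [([0.5556, 0.1199, 0.1359], 0.75), ([0.3405, 0.2543, 0.0027], 0.17)]
side pot_floor [([0.6816, 0.0958, 0.0626], 0.64)]
side brush [([0.4592, -0.3957, 0.1689], 0.28), ([0.5231, 0.0897, 0.0921], 0.23)]
side brush_grip [([0.4594, -0.3936, 0.1695], 0.53), ([0.4689, 0.4136, 0.0012], 0.16)]
side tin [([0.6886, 0.0908, 0.0544], 0.32)]
side jar [([0.4703, 0.4154, -0.0032], 0.84)]
side can [([0.6361, 0.4628, 0.0019], 0.91), ([0.4699, 0.4108, -0.0006], 0.15)]
side lid [([0.3392, 0.2504, 0.0022], 0.75), ([0.653, -0.0319, -0.0005], 0.16)]
side mug [([0.3359, -0.2175, 0.0016], 0.74), ([0.6106, -0.4568, 0.001], 0.56)]
```

View pics/top1.png

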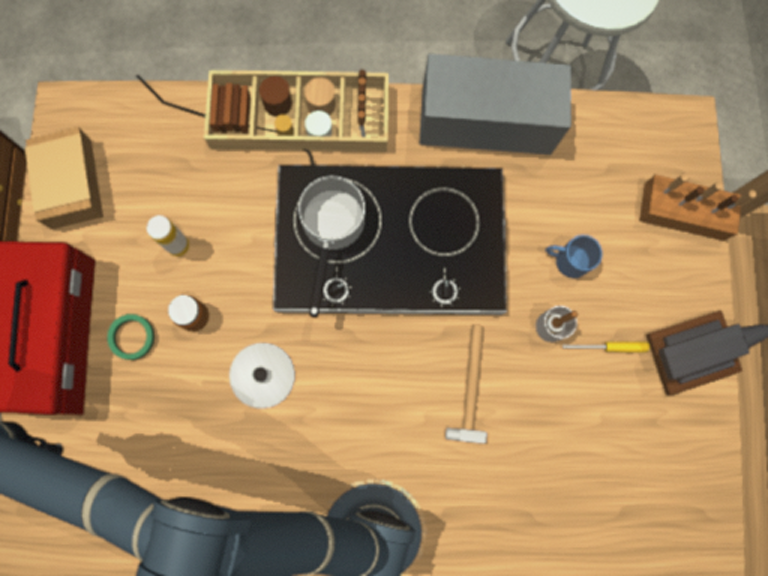

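View pics/side1.png

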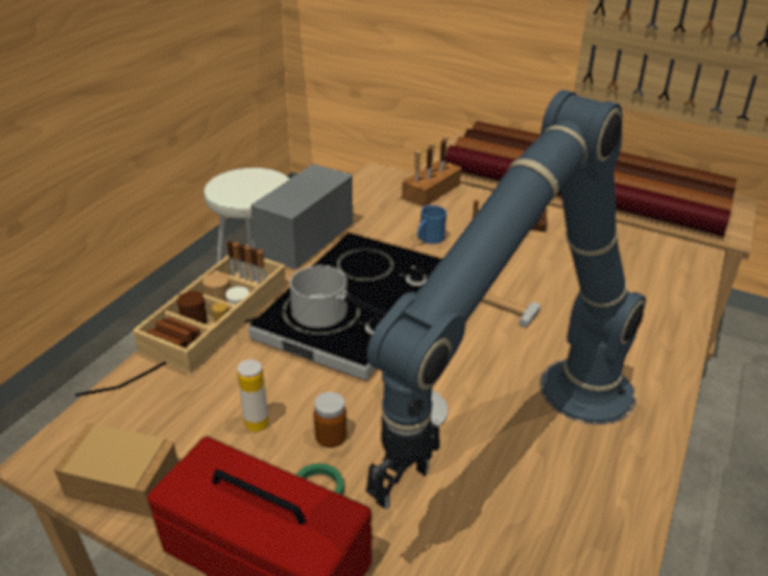

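```bash
cat >> h.py <<'E'
def goto(p,xang=None,R=None):
    """shift+rotvec in tool frame to put TCP at p, tool down, jaw axis at xang (deg, world)"""
    from scipy.spatial.transform import Rotation as Ro
    s=bot.state();R0=np.array(s['ee_rot']);t=np.array(s['tcp_pos'])
    if R is None:
        a=np.radians(xang);x=np.array([np.cos(a),np.sin(a),0]);y=np.array([0,0,-1.]);R=np.c_[x,y,np.cross(x,y)]
    print('shift',R0.T@(np.array(p)-t),'rot',Ro.from_matrix(R0.T@R).as_rotvec())
E
python3 - <<'E'
from h import *
T=optics.camera('top')
m=outline_of('top','pot');
for d in m[:2]: print('pot',d['p'],d['pixels'].sum())
px=m[0]['pixels']; 
print('handle end/base',onz(T,313/1.5,312/1.5,.137),onz(T,326/1.5,243/1.5,.137))
h=outline_of('top','pot_handle');v,u=np.nonzero(px)
rows=sorted(set(v))
for r in range(165,212,5):
    uu=u[v==r]; 
    if len(uu): print(r,uu.min(),uu.max(),onz(T,uu.mean(),r,.137)[:2])
# hob corners from outline
hb=outline_of('top','hob')[0]['pixels'].astype(np.uint8)
c=cv2.findContours(hb,0,1)[0];c=max(c,key=cv2.contourArea);q=c[:,0,:]
for f in (lambda a:a[:,0]+a[:,1],lambda a:-a[:,0]-a[:,1],lambda a:a[:,0]-a[:,1],lambda a:a[:,1]-a[:,0]):
    k=q[np.argmax(f(q))];print('corner',k,onz(T,*k,.055)[:2])
save(T,'topz.png',crop=(170,100,350,220),s=4)
goto([.5555,.1190,.30],80.8)
E
```

```text
pot 0.61 1936
handle end/base [0.4626 0.1309 0.137 ] [0.61  0.108 0.137]
165 213 223 [0.6003 0.1056]
170 213 218 [0.584 0.113]
175 213 217 [0.5678 0.1142]
180 212 216 [0.5517 0.1168]
185 211 215 [0.5356 0.1195]
190 210 214 [0.5196 0.1222]
195 208 214 [0.5037 0.1249]
200 208 213 [0.4879 0.126 ]
205 207 212 [0.472  0.1286]
210 208 210 [0.4563 0.1297]
corner [334 209] [ 0.4776 -0.2768]
corner [187 110] [0.8107 0.2217]
corner [334 114] [ 0.8077 -0.2832]
corner [182 205] [0.4825 0.2248]
shift [-0.4048 -0.081  -0.4997] rot [-0.     -0.1242  0.0001]
```

View pics/topz.png

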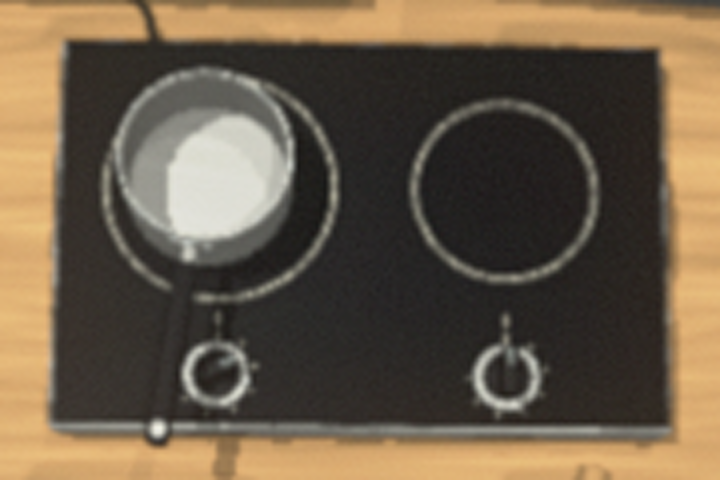

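>>> {"op": "drive_tool", "data": {"plan": [[[-0.1,-0.081,-0.12],[0,-0.06,0],1],[[-0.406,-0.081,-0.5],[0,-0.135,0],1],[[-0.406,-0.081,-0.5],[0,-0.135,0],1],[[-0.406,-0.081,-0.5],[0,-0.135,0],1],[[-0.406,-0.081,-0.5],[0,-0.135,0],1],[[-0.406,-0.081,-0.5],[0,-0.135,0],1],[[-0.406,-0.081,-0.5],[0,-0.135,0],1],[[-0.406,-0.081,-0.5],[0,-0.135,0],1],[[-0.406,-0.081,-0.5],[0,-0.135,0],1],[[-0.406,-0.081,-0.5],[0,-0.135,0],1]]}}

```text
clock: 3.15
tcp_pos: [0.5402, 0.1393, 0.2981]
ee_rot: [[0.149, 0.001, -0.989], [0.989, 0.001, 0.149], [0.001, -1.0, -0.001]]
force: [0.9, 0.8, -0.2]
opening: 1.003
```

```bash
python3 - <<'E'
from h import *
W=optics.camera('wrist');save(W,'w1.png',s=1.3)
pp('wrist',['pot_handle','large_knob_grip','pot_floor','large_ring'])
for p in ([.5555,.118,.137],[.5255,.087,.092]): print(proj(W,p))
goto([.5555,.118,.16],81.4);goto([.5555,.118,.126],81.4)
E
```

```text
wrist pot_handle [([0.557, 0.1198, 0.1381], 0.82)]
wrist large_knob_grip [([0.5213, 0.089, 0.0864], 0.83)]
wrist pot_floor [([0.6853, 0.1009, 0.0617], 0.86)]
wrist large_ring []
(np.float64(239.59149485250492), np.float64(178.87477351943173))
(np.float64(210.6360634805285), np.float64(145.90232921425243))
shift [-0.0209  0.1373 -0.02  ] rot [-0.0006  0.0004  0.0007]
shift [-0.0209  0.1713 -0.02  ] rot [-0.0006  0.0004  0.0007]
```

View pics/w1.png

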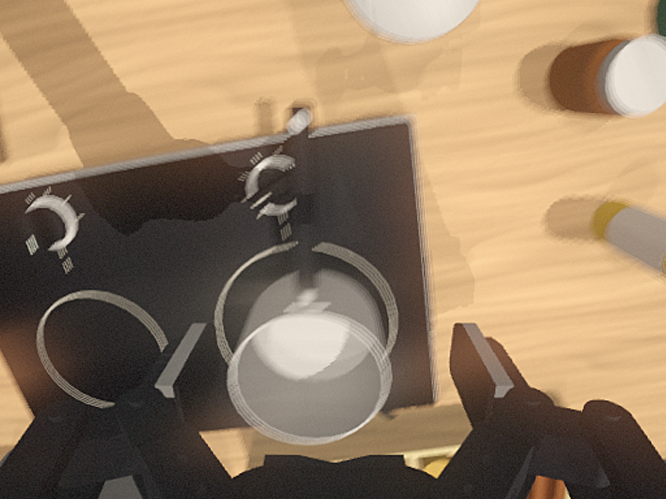

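>>> {"op": "drive_tool", "data": {"plan": [[[-0.02,0.06,-0.02],[0,0,0],0.6],[[-0.02,0.12,-0.02],[0,0,0],0.5],[[-0.02,0.15,-0.02],[0,0,0],0.5],[[-0.02,0.171,-0.02],[0,0,0],0.5],[[-0.02,0.171,-0.02],[0,0,0],0.5],[[-0.02,0.171,-0.02],[0,0,0],0.5]], "force": 20}}

```text
clock: 4.15
tcp_pos: [0.5559, 0.1203, 0.1273]
ee_rot: [[0.147, 0.001, -0.989], [0.989, 0.002, 0.147], [0.002, -1.0, -0.0]]
force: [0.7, -0.0, -0.3]
opening: 0.751
```

```bash
python3 - <<'E'
from h import *
W=optics.camera('wrist');save(W,'w2.png')
pp('wrist',['pot_handle']);s=bot.state();print(s['tcp_pos'],s['force'],s['torque'],s['opening'])
goto([.5555,.119,.126],81.4)
E
```

```text
wrist pot_handle [([0.5589, 0.1203, 0.1413], 0.86)]
[0.5563 0.1198 0.1276] [ 0.5263 -0.4313 -0.2209] [-0.018   0.0356  0.0165] 0.7516696484886232
shift [-0.0009  0.0016  0.0007] rot [0.0014 0.0016 0.002 ]
```

>>> {"op": "drive_tool", "data": {"plan": [[[0,0,0],[0,0,0],-1],[[0,0,0],[0,0,0],-1],[[0,0,0],[0,0,0],-1],[[0,0,0],[0,0,0],-1],[[0,0,0],[0,0,0],-1],[[0,0,0],[0,0,0],-1]], "force": 20}}

```text
clock: 5.0
tcp_pos: [0.5563, 0.1196, 0.128]
ee_rot: [[0.148, 0.002, -0.989], [0.989, 0.002, 0.148], [0.002, -1.0, -0.001]]
force: [-2.3, -1.3, 4.4]
opening: 0.197
```

```bash
python3 - <<'E'
from h import *
S=optics.camera('side');save(S,'s2.png',crop=(160,150,300,260),s=5)
T=optics.camera('top');pp('top',['pot_handle','pot_floor','pot']);pp('side',['pot_handle','pot_floor','pot'])
s=bot.state();print(s['tcp_pos'],s['force'],s['torque'],s['opening'])
E
```

```text
top pot_handle []
top pot_floor [([0.688, 0.1003, 0.0627], 0.59)]
top pot [([0.6816, 0.0996, 0.0562], 0.97)]
side pot_handle []
side pot_floor [([0.6845, 0.0955, 0.0639], 0.88), ([0.6834, -0.1536, 0.0545], 0.15)]
side pot [([0.6854, 0.1027, 0.0537], 0.63)]
[0.5563 0.1196 0.128 ] [-3.3927 -1.7192  4.3152] [-0.2484  0.4166 -0.0578] 0.20411989231695515
```

>>> {"op": "drive_tool", "data": {"plan": [[[0,-0.0005,0],[0,0,0],-1],[[0,-0.0005,0],[0,0,0],-1]]}}

```text
clock: 5.65
tcp_pos: [0.5564, 0.1195, 0.1282]
ee_rot: [[0.148, 0.002, -0.989], [0.989, 0.002, 0.148], [0.002, -1.0, -0.001]]
force: [0.7, -1.5, 0.3]
opening: 0.199
```

```bash
python3 - <<'E'
from h import *
s=bot.state();print(s['tcp_pos'],s['force'],s['torque'],s['opening'])
T=optics.camera('top')
g=cv2.cvtColor(T['img'],cv2.COLOR_RGB2GRAY).astype(float)
c=onz(T,296,147.75,.055);print(c)
# refine: sample radial brightness peak around ring
for it in range(4):
    pts=[]
    for a in np.linspace(0,2*np.pi,72,endpoint=False):
        rs=np.arange(.066,.090,.0005);uv=np.array([proj(T,c+[r*np.cos(a),r*np.sin(a),0]) for r in rs],np.float32)
        v=cv2.remap(g.astype(np.float32),uv[:,0],uv[:,1],cv2.INTER_LINEAR).ravel();k=v.argmax()
        if v[k]>70: pts.append(c[:2]+rs[k]*np.array([np.cos(a),np.sin(a)]))
    pts=np.array(pts);A=np.c_[2*pts,np.ones(len(pts))];x=np.linalg.lstsq(A,(pts**2).sum(1),rcond=None)[0]
    c=np.array([x[0],x[1],.055]);print(len(pts),c,np.sqrt(x[2]+x[0]**2+x[1]**2))
E
```

```text
[0.5564 0.1195 0.1282] [ 0.6659 -1.4606  0.302 ] [-0.0865 -0.0639 -0.0672] 0.19867229201581638
[ 0.6843 -0.151   0.055 ]
72 [ 0.6867 -0.1501  0.055 ] 0.07631606643146975
72 [ 0.6864 -0.15    0.055 ] 0.07637875578615881
72 [ 0.6863 -0.15    0.055 ] 0.0763366064802422
72 [ 0.6863 -0.15    0.055 ] 0.07634363555662137
```

>>> {"op": "drive_tool", "data": {"plan": [[[-0.009,0,-0.0014],[0,0,0],-1],[[-0.027,0,-0.0041],[0,0,0],-1],[[-0.045,0,-0.0069],[0,0,0],-1],[[-0.063,0,-0.0097],[0,0,0],-1],[[-0.081,-0.0001,-0.0124],[0,0,0],-1],[[-0.099,-0.0002,-0.0152],[0,0,0],-1],[[-0.117,-0.0002,-0.018],[0,0,0],-1],[[-0.124,-0.0002,-0.019],[0,0,0],-1],[[-0.124,-0.0002,-0.019],[0,0,0],-1]]}}

```text
clock: 6.82
tcp_pos: [0.5566, -0.0074, 0.1282]
ee_rot: [[0.15, 0.001, -0.989], [0.989, 0.001, 0.15], [0.001, -1.0, -0.001]]
force: [0.7, -0.1, 0.7]
opening: 0.2
```

```bash
python3 - <<'E'
from h import *
s=bot.state();print(s['tcp_pos'],s['force'],s['torque'],s['opening'],s['ee_rot'])
T=optics.camera('top');S=optics.camera('side');W=optics.camera('wrist');[pp(c,['pot_floor','pot','pot_handle']) for c in ('top','side','wrist')]
E
```

```text
[ 0.5566 -0.0074  0.1282] [ 0.6847 -0.1101  0.7368] [0.0234 0.0632 0.1452] 0.19987926918730164 [[ 0.1502  0.0014 -0.9886]
 [ 0.9886  0.0005  0.1502]
 [ 0.0007 -1.     -0.0013]]
top pot_floor [([0.6878, -0.0264, 0.0651], 0.69), ([0.4586, -0.404, 0.001], 0.5)]
top pot [([0.6849, -0.0272, 0.0552], 0.77), ([0.3422, 0.2525, -0.0023], 0.54)]
top pot_handle [([0.5271, 0.0835, 0.0913], 0.6), ([0.6859, -0.1524, 0.0548], 0.19)]
side pot_floor [([0.6857, -0.0269, 0.0601], 0.56)]
side pot [([0.6853, -0.0237, 0.0556], 0.78)]
side pot_handle [([0.5565, -0.0025, 0.1347], 0.68)]
wrist pot_floor []
wrist pot [([0.6851, -0.0246, 0.0538], 0.83)]
wrist pot_handle [([0.5553, -0.0049, 0.1395], 0.73), ([0.6823, 0.0885, 0.0537], 0.17)]
```

>>> {"op": "drive_tool", "data": {"plan": [[[-0.009,0,-0.0014],[0,0,0],-1],[[-0.027,0,-0.0041],[0,0,0],-1],[[-0.045,0,-0.0069],[0,0,0],-1],[[-0.063,0,-0.0097],[0,0,0],-1],[[-0.081,-0.0001,-0.0124],[0,0,0],-1],[[-0.099,-0.0001,-0.0152],[0,0,0],-1],[[-0.117,-0.0001,-0.018],[0,0,0],-1],[[-0.124,-0.0001,-0.019],[0,0,0],-1],[[-0.124,-0.0001,-0.019],[0,0,0],-1]]}}

```text
clock: 8.55
tcp_pos: [0.557, -0.1331, 0.1282]
ee_rot: [[0.15, 0.002, -0.989], [0.989, 0.0, 0.15], [0.0, -1.0, -0.002]]
force: [0.3, 0.3, 1.4]
opening: 0.201
```

```bash
cat >> h.py <<'E'
def rimfit(T,c,z=.150,r0=.068,lo=.060,hi=.078):
    """circle of rim seen from top: outer edge by pot mask"""
    px=[d for d in outline_of('top','pot')][0]['pixels'].astype(np.uint8)
    q=max(cv2.findContours(px,0,1)[0],key=cv2.contourArea)[:,0,:]
    P=np.array([onz(T,u,v,z)[:2] for u,v in q]);return P
E
python3 - <<'E'
from h import *
s=bot.state();print(s['tcp_pos'],s['force'],s['torque'],s['opening'])
T=optics.camera('top');S=optics.camera('side');W=optics.camera('wrist');[pp(c,['pot_floor','pot','small_ring','large_ring']) for c in ('top','side','wrist')]
pp('top',['large_knob_grip']);pp('side',['large_knob_grip'])
save(T,'t3.png',crop=(170,100,350,220),s=4)
E
```

```text
[ 0.557  -0.1331  0.1282] [0.3226 0.3087 1.4056] [0.0786 0.1114 0.1044] 0.2007073112843126
top pot_floor [([0.6889, -0.1494, 0.0662], 0.92)]
top pot [([0.6842, -0.1509, 0.0539], 0.97), ([0.6145, -0.4599, 0.0017], 0.46)]
top small_ring []
top large_ring [([0.6879, 0.0911, 0.0597], 0.95)]
side pot_floor [([0.6853, -0.1536, 0.0608], 0.92)]
side pot [([0.6854, -0.1523, 0.0548], 0.63)]
side small_ring [([0.4687, 0.411, -0.0003], 0.49), ([0.6871, -0.1524, 0.0562], 0.41)]
side large_ring [([0.689, 0.0923, 0.0552], 0.69), ([0.3333, -0.2181, -0.0001], 0.27)]
wrist pot_floor []
wrist pot [([0.6828, -0.1503, 0.0548], 0.84)]
wrist small_ring []
wrist large_ring []
top large_knob_grip [([0.4573, -0.3981, 0.0012], 0.6), ([0.5247, 0.0844, 0.0897], 0.58)]
side large_knob_grip [([0.5244, 0.0901, 0.0881], 0.59)]
```

View pics/t3.png

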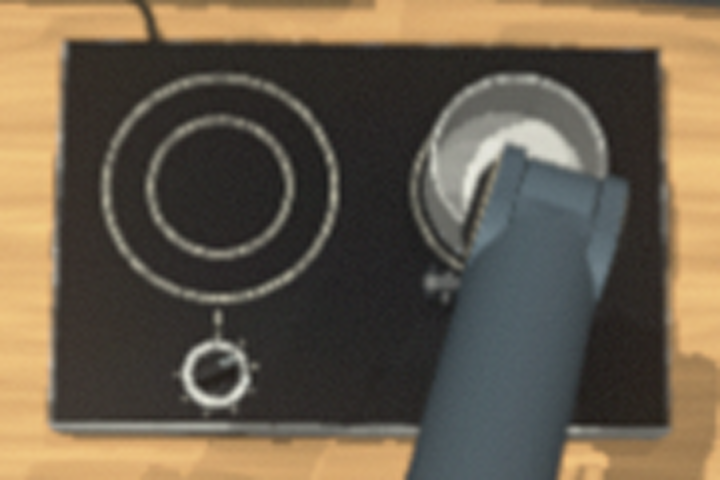

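>>> {"op": "drive_tool", "data": {"plan": [[[0,0,0],[0,0,0],0.3],[[0,0,0],[0,0,0],0.3],[[0,0,0],[0,0,0],0.3],[[0,0,0],[0,0,0],0.3],[[0,-0.03,0],[0,0,0],0.3],[[0,-0.09,0],[0,0,0],0.3],[[0,-0.12,0],[0,0,0],0.6]]}}

```text
clock: 10.28
tcp_pos: [0.558, -0.1323, 0.2514]
ee_rot: [[0.149, 0.006, -0.989], [0.989, 0.001, 0.149], [0.001, -1.0, -0.006]]
force: [0.6, 0.1, -1.0]
opening: 0.795
```

```bash
python3 - <<'E'
from h import *
s=bot.state();print(s['tcp_pos'],s['force'],s['opening'],s['joints'])
T=optics.camera('top');g=cv2.cvtColor(T['img'],cv2.COLOR_RGB2GRAY).astype(np.float32)
c=np.array([.688,.09,.055])
for it in range(4):
    pts=[]
    for a in np.linspace(0,2*np.pi,72,endpoint=False):
        rs=np.arange(.086,.108,.0005);uv=np.array([proj(T,c+[r*np.cos(a),r*np.sin(a),0]) for r in rs],np.float32)
        v=cv2.remap(g,uv[:,0],uv[:,1],cv2.INTER_LINEAR).ravel();k=v.argmax()
        if v[k]>70: pts.append(c[:2]+rs[k]*np.array([np.cos(a),np.sin(a)]))
    pts=np.array(pts);A=np.c_[2*pts,np.ones(len(pts))];x=np.linalg.lstsq(A,(pts**2).sum(1),rcond=None)[0]
    c=np.array([x[0],x[1],.055])
print(len(pts),c,np.sqrt(x[2]+x[0]**2+x[1]**2))
d=c[:2]-np.array([.6863,-.15]);L=np.linalg.norm(d);y=d/L;xx=np.array([y[1],-y[0]]);print('L',L,'yaw',np.arctan2(-y[0],y[1]),'knob',c[:2]-.16*xx,'small knob',np.array([.6863,-.15])-.16*xx)
pp('top',['pot','pot_handle','pot_floor'])
goto([.527,.086,.23],35)
E
```

```text
[ 0.558  -0.1323  0.2514] [ 0.6339  0.079  -1.0158] 0.7948490529108558 [-0.0943  0.2749  0.317   1.7598 -0.0963  1.116   1.6745]
72 [0.6849 0.0902 0.055 ] 0.09628004551632971
L 0.24022991014314085 yaw 0.005929489934978358 knob [0.5249 0.0893] small knob [ 0.5263 -0.1509]
top pot [([0.6866, -0.1524, 0.0544], 0.66)]
top pot_handle [([0.4118, -0.521, 0.0025], 0.68)]
top pot_floor [([0.6901, -0.1503, 0.0629], 0.73)]
shift [0.2109 0.0185 0.0619] rot [0.0012 0.8106 0.0022]
```

>>> {"op": "drive_tool", "data": {"plan": [[[0.05,0.0,0.012],[0,0.17,0],1],[[0.1,0,0.03],[0,0.35,0],1],[[0.15,0.01,0.045],[0,0.5,0],1],[[0.2,0.018,0.06],[0,0.65,0],1],[[0.213,0.018,0.064],[0,0.81,0],1],[[0.213,0.018,0.064],[0,0.81,0],1],[[0.213,0.018,0.064],[0,0.81,0],1]]}}

```text
clock: 11.35
tcp_pos: [0.525, 0.087, 0.2298]
ee_rot: [[0.819, 0.001, -0.574], [0.574, 0.0, 0.819], [0.001, -1.0, -0.0]]
force: [0.8, 0.2, -0.3]
opening: 0.999
```

```bash
python3 - <<'E'
from h import *
W=optics.camera('wrist');u,v=proj(W,[.525,.0885,.089]);print(u,v,bot.state()['tcp_pos'])
u0,v0=int(max(0,u-65)),int(max(0,v-50));print(u0,v0);save(W,'w3.png',crop=(u0,v0,u0+130,v0+100),s=6)
pp('wrist',['large_knob_grip','small_ring','large_ring'])
for t in (0.9,1.1,1.35):
    a=.006-t;d=.03*np.array([np.cos(a),np.sin(a),0]);c=np.array([.525,.0885,.092]);print(t,[((np.array(proj(W,q))-[u0,v0])*6).round() for q in (c,c+d)])
E
```

```text
258.1526117016898 165.32869120372283 [0.5252 0.0868 0.23  ]
193 115
wrist large_knob_grip [([0.5237, 0.0897, 0.0848], 0.73)]
wrist small_ring []
wrist large_ring [([0.6841, 0.0885, 0.0508], 0.79), ([0.3313, -0.2178, -0.0019], 0.38)]
0.9 [array([391., 307.]), array([402., 484.])]
1.1 [array([391., 307.]), array([366., 483.])]
1.35 [array([391., 307.]), array([321., 472.])]
```

View pics/w3.png

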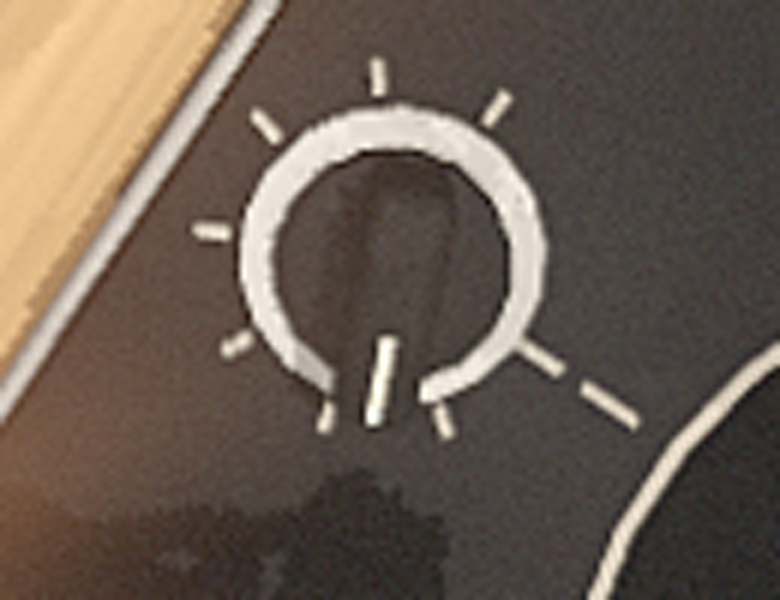

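```bash
python3 - <<'E'
from h import *
goto([.525,.0888,.080],26.2)
E
```

```text
shift [0.0003 0.1505 0.0016] rot [0.0001 0.1528 0.0023]
```

>>> {"op": "drive_tool", "data": {"plan": [[[0,0.05,0.0016],[0,0.153,0],0.3],[[0,0.1,0.0016],[0,0.153,0],0.1],[[0,0.135,0.0016],[0,0.153,0],0.1],[[0,0.15,0.0016],[0,0.153,0],0.1],[[0,0.15,0.0016],[0,0.153,0],0.1],[[0,0.15,0.0016],[0,0.153,0],-1],[[0,0.15,0.0016],[0,0.153,0],-1],[[0,0.15,0.0016],[0,0.153,0],-1],[[0,0.15,0.0016],[0,0.153,0],-1],[[0,0.15,0.0016],[0,0.153,0],-1]]}}

```text
clock: 12.8
tcp_pos: [0.5248, 0.0887, 0.0806]
ee_rot: [[0.897, 0.002, -0.441], [0.441, 0.001, 0.897], [0.003, -1.0, 0.0]]
force: [-0.3, -0.0, -0.1]
opening: 0.001
```

```bash
python3 - <<'E'
from h import *
W=optics.camera('wrist');S=optics.camera('side');s=bot.state();print(s['tcp_pos'],s['force'],s['torque'],s['opening'])
pp('side',['large_knob_grip']);pp('wrist',['large_knob_grip'])
a=cv2.resize(W['img'][:,:,::-1],(512,384));b=cv2.resize(S['img'][150:260,190:330,::-1],(489,384),interpolation=cv2.INTER_CUBIC)
cv2.imwrite('pics/w4.png',cv2.resize(np.hstack([a,b]),(800,307)))
E
```

```text
[0.5248 0.0886 0.0805] [-0.33   -0.6945  0.285 ] [-0.0226  0.0288 -0.0352] 0.003991113473518413
side large_knob_grip [([0.4568, -0.4012, -0.0025], 0.72), ([0.525, 0.0893, 0.0883], 0.51)]
wrist large_knob_grip [([0.5227, 0.0888, 0.0869], 0.79)]
```

View pics/w4.png

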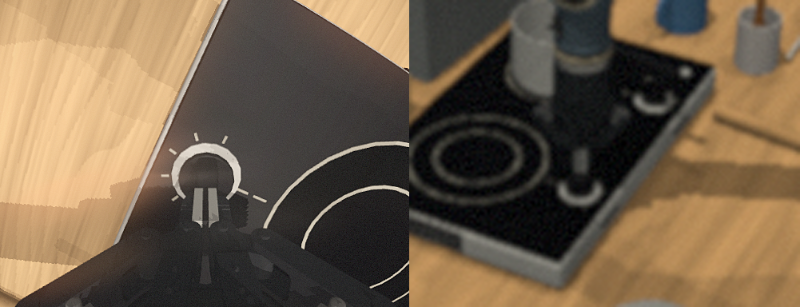

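```bash
python3 - <<'E'
from h import *
W=optics.camera('wrist');S=optics.camera('side');s=bot.state();R=np.array(s['ee_rot']);t=np.array(s['tcp_pos']);print(t,s['opening'])
tip=t+.008*R[:,1]
out=[]
for c,(x0,y0,x1,y1) in ((S,(220,170,320,245)),(W,None or (190,150,320,300))):
    k=min(400/(x1-x0),500/(y1-y0))
    im=cv2.resize(c['img'][y0:y1,x0:x1,::-1],None,fx=k,fy=k,interpolation=cv2.INTER_CUBIC)
    def m(p,col):
        u,v=proj(c,p);cv2.circle(im,(int((u-x0)*k),int((v-y0)*k)),3,col,-1)
    m(tip,(0,0,255));m(t-.011*R[:,1],(0,255,255))
    for z,col in ((.092,(0,255,0)),(.066,(255,0,0))):
        for r in (-.02,.02): m(np.array([.525,.0887,z])+r*np.array([np.cos(-1.114),np.sin(-1.114),0]),col)
    o=np.zeros((500,400,3),np.uint8);o[:im.shape[0],:im.shape[1]]=im[:500,:400];out.append(o)
cv2.imwrite('pics/w5.png',np.hstack(out))
E
```

```text
[0.5247 0.0886 0.0804] 0.0005863094481300281
```

View pics/w5.png

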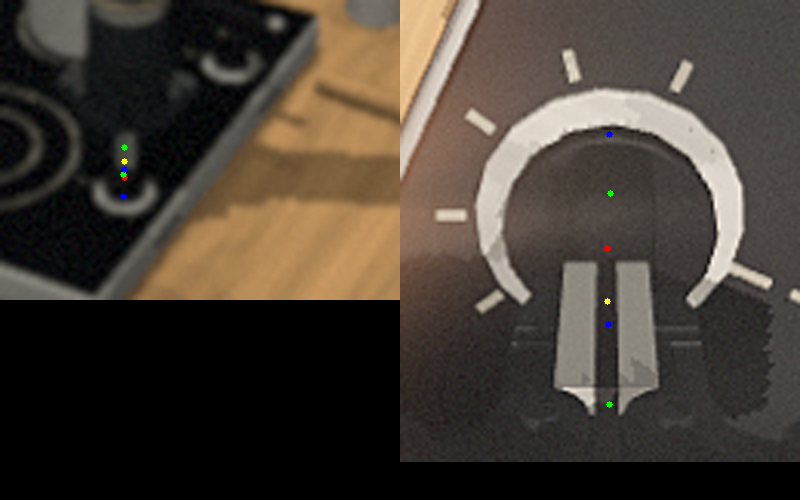

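>>> {"op": "drive_tool", "data": {"plan": [[[0,0,0],[0,0,0],0.1],[[0,0,0],[0,0,0],0.1],[[0,0,0],[0,0,0],0.1],[[0,0,0],[0,0,0],0.1]]}}

```text
clock: 13.6
tcp_pos: [0.5248, 0.0886, 0.0804]
ee_rot: [[0.897, 0.002, -0.441], [0.441, 0.001, 0.897], [0.002, -1.0, 0.0]]
force: [0.2, -0.5, -0.3]
opening: 0.553
```

```bash
python3 - <<'E'
from h import *
W=optics.camera('wrist');s=bot.state();R=np.array(s['ee_rot']);t=np.array(s['tcp_pos']);print(t,s['opening'],s['force'])
x0,y0,x1,y1=150,140,370,310
im=np.clip((W['img'].astype(float)/255)**.45*255*1.1,0,255).astype(np.uint8)[y0:y1,x0:x1,::-1]
im=cv2.resize(im,None,fx=3.5,fy=3.5,interpolation=cv2.INTER_CUBIC)
def m(p,col):
    u,v=proj(W,p);cv2.circle(im,(int((u-x0)*3.5),int((v-y0)*3.5)),2,col,-1)
m(t+.008*R[:,1],(0,0,255));m(t-.011*R[:,1],(0,255,255))
for z,col in ((.092,(0,255,0)),(.066,(255,0,0))):
    for r in (-.02,.02):
        for w in (-.007,.007): m(np.array([.525,.0887,z])+r*np.array([np.cos(-1.114),np.sin(-1.114),0])+w*np.array([np.cos(.457),np.sin(.457),0]),col)
cv2.imwrite('pics/w6.png',im)
E
```

```text
[0.5248 0.0886 0.0804] 0.5469879315456699 [-0.3327 -0.4944  0.3733]
```

View pics/w6.png

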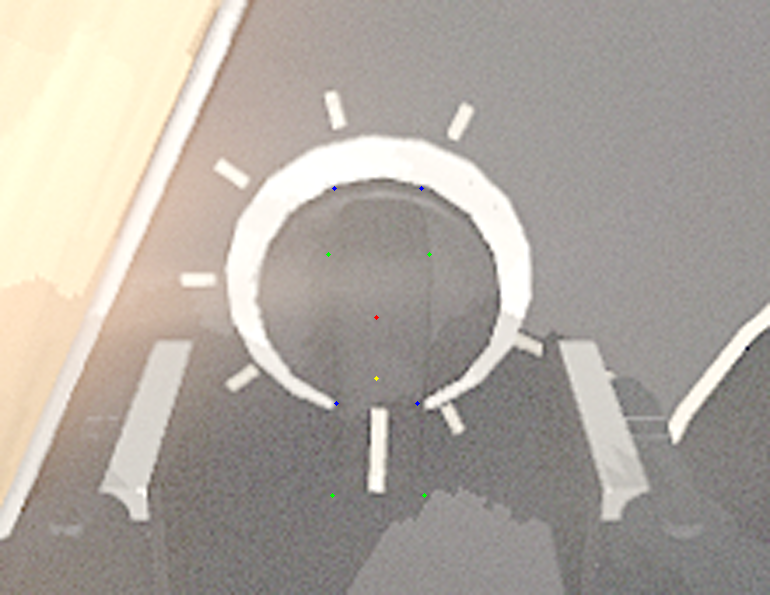

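>>> {"op": "drive_tool", "data": {"plan": [[[0,0,0],[0,0,0],-0.3],[[0,0,0],[0,0,0],-0.3],[[0,0,0],[0,0,0],-0.6],[[0,0,0],[0,0,0],-0.6]]}}

```text
clock: 14.15
tcp_pos: [0.5248, 0.0886, 0.0804]
ee_rot: [[0.897, 0.002, -0.441], [0.441, 0.001, 0.897], [0.002, -1.0, 0.0]]
force: [-0.6, 0.4, 0.0]
opening: 0.199
```

>>> {"op": "drive_tool", "data": {"plan": [[[0,0,0],[0,0,0],-0.8],[[0,0,0],[0,0,0],-0.8]]}}

```text
clock: 14.4
tcp_pos: [0.5248, 0.0887, 0.0804]
ee_rot: [[0.897, 0.002, -0.441], [0.441, 0.001, 0.897], [0.002, -1.0, 0.0]]
force: [-0.3, -0.4, 0.5]
opening: 0.102
```

```bash
python3 - <<'E'
from h import *
W=optics.camera('wrist');s=bot.state();R=np.array(s['ee_rot']);t=np.array(s['tcp_pos']);print(t,s['opening'])
print('cam in tool',R.T@(W['pose'][:3,3]-t), 'fwd',R.T@W['pose'][:3,2])
o=R.T@(W['pose'][:3,3]-t)
for nm,x0,y0,k,pts in (('w5',190,150,400/130,[(563,262),(597,262),(617,262),(648,262),(555,388),(657,388)]),('w6',150,140,3.5,[(157,342),(190,342),(561,342),(596,342),(105,490),(645,490)])):
    k=min(k,500/150) if nm=='w5' else k
    for (a,b) in pts:
        if nm=='w5': a-=400
        _,d=ray(W,x0+a/k,y0+b/k);d=R.T@d
        for z in (-.011,.011):
            q=o+d*(z-o[2])/d[2];print(nm,(a,b),'at tool z',z,q*1000)
g=cv2.cvtColor(W['img'],cv2.COLOR_RGB2GRAY)
im=np.clip((W['img'].astype(float)/255)**.45*255*1.1,0,255).astype(np.uint8)[140:310,150:370,::-1]
cv2.imwrite('pics/w7.png',cv2.resize(im,None,fx=3.5,fy=3.5,interpolation=cv2.INTER_CUBIC))
E
```

```text
[0.5248 0.0886 0.0804] 0.1006732162305582
cam in tool [-0.0005 -0.1541  0.0839] fwd [ 0.0001  0.9442 -0.3293]
w5 (163, 262) at tool z -0.011 [ -9.0171  23.4258 -11.    ]
w5 (163, 262) at tool z 0.011 [ -7.0485 -17.706   11.    ]
w5 (197, 262) at tool z -0.011 [ -2.1303  23.4477 -11.    ]
w5 (197, 262) at tool z 0.011 [ -1.7578 -17.6892  11.    ]
w5 (217, 262) at tool z -0.011 [  1.9207  23.4547 -11.    ]
w5 (217, 262) at tool z 0.011 [  1.3544 -17.6838  11.    ]
w5 (248, 262) at tool z -0.011 [  8.2012  23.4569 -11.    ]
w5 (248, 262) at tool z 0.011 [  6.1794 -17.6821  11.    ]
w5 (155, 388) at tool z -0.011 [ -8.5923 -19.5658 -11.    ]
w5 (155, 388) at tool z 0.011 [ -6.7222 -50.7341  11.    ]
w5 (257, 388) at tool z -0.011 [  7.9288 -19.5434 -11.    ]
w5 (257, 388) at tool z 0.011 [  5.9701 -50.7168  11.    ]
w6 (157, 342) at tool z -0.011 [-38.472   19.8706 -11.    ]
w6 (157, 342) at tool z 0.011 [-29.6771 -20.4373  11.    ]
w6 (190, 342) at tool z -0.011 [-32.66    19.9385 -11.    ]
w6 (190, 342) at tool z 0.011 [-25.212  -20.3851  11.    ]
w6 (561, 342) at tool z -0.011 [ 32.4766  20.0484 -11.    ]
w6 (561, 342) at tool z 0.011 [ 24.8288 -20.3006  11.    ]
w6 (596, 342) at tool z -0.011 [ 38.6508  19.9968 -11.    ]
w6 (596, 342) at tool z 0.011 [ 29.5721 -20.3403  11.    ]
w6 (105, 490) at tool z -0.011 [-38.0485 -23.1803 -11.    ]
w6 (105, 490) at tool z 0.011 [-29.3517 -53.5109  11.    ]
w6 (645, 490) at tool z -0.011 [ 37.5989 -23.0842 -11.    ]
w6 (645, 490) at tool z 0.011 [ 28.764  -53.4371  11.    ]
```

View pics/w7.png

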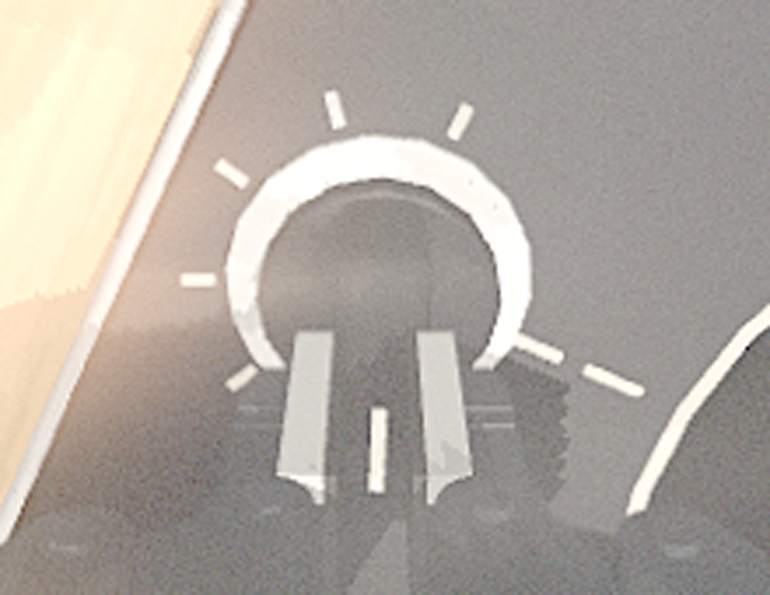

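>>> {"op": "drive_tool", "data": {"plan": [[[0,0,0],[0,0,0],-0.2],[[0,0,0],[0,0,0],-0.2],[[0,0.005,0],[0,0,0],-0.2],[[0,0.008,0],[0,0,0],-0.2],[[0,0.008,0],[0,0,0],-0.2]]}}

```text
clock: 15.08
tcp_pos: [0.5245, 0.0886, 0.072]
ee_rot: [[0.897, 0.001, -0.441], [0.441, 0.001, 0.897], [0.001, -1.0, 0.0]]
force: [0.1, -0.6, -0.2]
opening: 0.402
```

>>> {"op": "drive_tool", "data": {"plan": [[[0,0.003,0],[0,0,0],-0.2],[[0,0.004,0],[0,0,0],-0.2],[[0,0.004,0],[0,0,0],-1],[[0,0.004,0],[0,0,0],-1],[[0,0.004,0],[0,0,0],-1]]}}

```text
clock: 15.7
tcp_pos: [0.5253, 0.089, 0.0681]
ee_rot: [[0.897, 0.003, -0.442], [0.442, 0.001, 0.897], [0.003, -1.0, -0.0]]
force: [2.7, 3.4, -2.6]
opening: 0.155
```

>>> {"op": "drive_tool", "data": {"plan": [[[0,0,0],[0,0,0],-0.4],[[0,0,0],[0,0,0],-0.4],[[0,0.004,0],[0,0,0],-0.4],[[0,0.008,0],[0,0,0],-0.4],[[0,0.008,0],[0,0,0],-1],[[0,0.008,0],[0,0,0],-1],[[0,0.008,0],[0,0,0],-1]]}}

```text
clock: 16.58
tcp_pos: [0.5253, 0.0892, 0.0597]
ee_rot: [[0.897, 0.003, -0.442], [0.442, 0.001, 0.897], [0.003, -1.0, -0.0]]
force: [4.0, 0.6, -7.2]
opening: 0.157
```

>>> {"op": "drive_tool", "data": {"plan": [[[0,0,0],[0,-0.12,0],-1],[[0,0,0],[0,-0.26,0],-1],[[0,0,0],[0,-0.4,0],-1],[[0,0,0],[0,-0.54,0],-1],[[0,0,0],[0,-0.68,0],-1],[[0,0,0],[0,-0.8,0],-1],[[0,0,0],[0,-0.9,0],-1],[[0,0,0],[0,-1.0,0],-1],[[0,0,0],[0,-1.06,0],-1],[[0,0,0],[0,-1.06,0],-1]]}}

```text
clock: 17.82
tcp_pos: [0.5252, 0.0889, 0.0596]
ee_rot: [[0.054, 0.003, -0.999], [0.999, 0.001, 0.054], [0.001, -1.0, -0.003]]
force: [1.1, 1.4, -4.3]
opening: 0.152
```

```bash
python3 - <<'E'
from h import *
s=bot.state();print(s['tcp_pos'],s['opening'],s['force'],s['torque'],s['joints'])
R=np.array(s['ee_rot']);print(np.degrees(np.arctan2(R[1,0],R[0,0])))
E
```

```text
[0.5252 0.0889 0.0596] 0.15171693803239084 [ 1.0927  1.4263 -4.3042] [ 0.0384 -0.228   0.0704] [-0.2571  0.4378  0.013   2.0198 -0.0092  0.6812  1.2788]
86.91805857120177
```

>>> {"op": "drive_tool", "data": {"plan": [[[0,0,0],[0,-0.03,0],-1],[[0,0,0],[0,-0.06,0],-1],[[0,0,0],[0,-0.09,0],-1],[[0,0,0],[0,-0.09,0],-1]]}}

```text
clock: 18.32
tcp_pos: [0.5252, 0.0889, 0.0597]
ee_rot: [[-0.034, 0.003, -0.999], [0.999, 0.002, -0.034], [0.001, -1.0, -0.003]]
force: [0.7, 1.0, -3.9]
opening: 0.157
```

```bash
python3 - <<'E'
from h import *
s=bot.state();print(s['tcp_pos'],s['opening'],s['force'],s['torque'],s['joints'][6])
R=np.array(s['ee_rot']);print(np.degrees(np.arctan2(R[1,0],R[0,0])))
E
```

```text
[0.5252 0.0889 0.0597] 0.1574136643293862 [ 0.6713  0.9664 -3.8732] [ 0.208  -0.2147 -0.6921] 1.3534791336379413
91.95458052904665
```

>>> {"op": "drive_tool", "data": {"plan": [[[0,0,0],[0,0.012,0],-0.3],[[0,0,0],[0,0.012,0],-0.3],[[0,0,0],[0,0.012,0],-0.3],[[0,-0.04,0],[0,0.012,0],0],[[0,-0.1,0],[0,0.012,0],0.3],[[0,-0.15,0],[0,0.012,0],1],[[0,-0.18,0],[0,0.012,0],1],[[0,-0.2,0],[0,0.012,0],1]]}}

```text
clock: 19.32
tcp_pos: [0.5251, 0.0886, 0.2618]
ee_rot: [[-0.022, 0.005, -1.0], [1.0, 0.002, -0.022], [0.002, -1.0, -0.005]]
force: [0.8, -0.0, -0.1]
opening: 1.0
```

```bash
python3 - <<'E'
from h import *
W=optics.camera('wrist');S=optics.camera('side');T=optics.camera('top')
# line direction search around knob in wrist image
g=cv2.cvtColor(W['img'],cv2.COLOR_RGB2GRAY).astype(np.float32)
for t in np.arange(-.3,.31,.05):
    a=.004-t;uv=np.array([proj(W,np.array([.5252,.0889,.092])+r*np.array([np.cos(a),np.sin(a),0])) for r in np.arange(.006,.018,.001)],np.float32)
    print(round(t,2),cv2.remap(g,uv[:,0],uv[:,1],cv2.INTER_LINEAR).mean().round(1),end='; ')
u,v=proj(W,[.5252,.0889,.092]);u=int(u);v=int(v)
A=cv2.resize(W['img'][max(0,v-45):v+45,u-60:u+60,::-1],(400,300),interpolation=cv2.INTER_CUBIC)
B=cv2.resize(T['img'][150:270,320:440,::-1],(300,300),interpolation=cv2.INTER_CUBIC)
cv2.imwrite('pics/v8.png',np.hstack([A,B]))
print();print(bot.state()['tcp_pos'],bot.state()['joints'])
for c in('top','side','wrist'): pp(c,['brush_grip','brush','tin','pot','pot_floor','large_knob_grip'])
goto([.458,-.397,.28],60)
E
```

```text
-0.3 65.7; -0.25 70.5; -0.2 71.3; -0.15 71.0; -0.1 81.6; -0.05 115.6; -0.0 168.0; 0.05 222.7; 0.1 243.2; 0.15 214.8; 0.2 170.8; 0.25 134.1; 0.3 108.9; 
[0.5251 0.0887 0.2604] [-0.2465  0.1973  0.0005  1.822  -0.001   1.1173  1.3475]
top brush_grip [([0.4575, -0.398, 0.1678], 0.64), ([0.3347, -0.2184, 0.0004], 0.58)]
top brush [([0.4127, 0.5468, 0.0024], 0.72), ([0.4603, -0.4, 0.0006], 0.59)]
top tin [([0.4636, -0.3971, -0.0066], 0.86), ([0.4127, -0.5228, 0.0026], 0.31)]
top pot [([0.6864, 0.0917, 0.0595], 0.68), ([0.6839, -0.1523, 0.0528], 0.64)]
top pot_floor [([0.6891, -0.1522, 0.0616], 0.97), ([0.3429, 0.2535, -0.0033], 0.27)]
top large_knob_grip []
side brush_grip [([0.6525, -0.0343, -0.0003], 0.65), ([0.4637, -0.3936, 0.1696], 0.57)]
side brush [([0.4554, -0.4022, -0.0005], 0.69)]
side tin [([0.4578, -0.4007, -0.0017], 0.81), ([0.4171, 0.5528, 0.0002], 0.55)]
side pot [([0.6842, -0.1508, 0.0502], 0.67)]
side pot_floor [([0.6839, -0.1552, 0.0585], 0.88), ([0.6858, -0.1504, 0.0539], 0.65)]
side large_knob_grip [([0.524, 0.089, 0.0891], 0.51)]
wrist brush_grip []
wrist brush []
wrist tin []
wrist pot [([0.6866, -0.1529, 0.055], 0.86)]
wrist pot_floor [([0.6832, -0.1459, 0.0614], 0.69)]
wrist large_knob_grip []
shift [-0.484  -0.0213  0.0774] rot [0.0023 0.5457 0.0023]
```

View pics/v8.png

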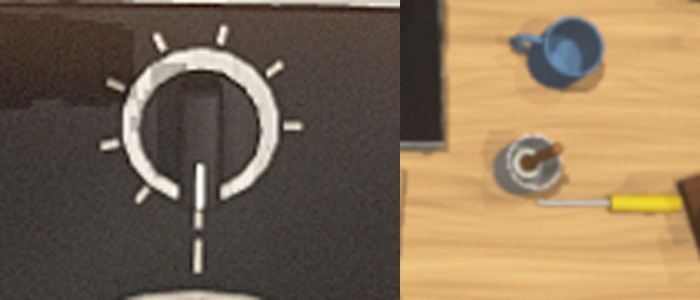

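>>> {"op": "drive_tool", "data": {"plan": [[[-0.04,-0.02,0.006],[0,0.1,0],1],[[-0.1,-0.041,0.016],[0,0.2,0],1],[[-0.16,-0.041,0.025],[0,0.3,0],1],[[-0.22,-0.041,0.035],[0,0.4,0],1],[[-0.28,-0.041,0.044],[0,0.5,0],1],[[-0.34,-0.041,0.054],[0,0.6,0],1],[[-0.4,-0.041,0.063],[0,0.7,0],1],[[-0.46,-0.041,0.073],[0,0.8,0],1],[[-0.483,-0.041,0.0765],[0,0.808,0],1],[[-0.483,-0.041,0.0765],[0,0.808,0],1]]}}

```text
clock: 21.62
tcp_pos: [0.4582, -0.3972, 0.2994]
ee_rot: [[0.709, 0.002, -0.705], [0.705, 0.002, 0.709], [0.003, -1.0, -0.0]]
force: [0.2, -0.0, -0.8]
opening: 1.0
```

```bash
python3 - <<'E'
from h import *
W=optics.camera('wrist');save(W,'w9.png',s=1.3)
pp('wrist',['brush_grip','brush','tin'])
m=outline_of('wrist','brush');print([(d['p'],d['pixels'].sum()) for d in m])
if m:
    v,u=np.nonzero(m[0]['pixels'])
    for r in range(v.min(),v.max()+1,12): k=u[v==r]; print(r,k.min() if len(k) else '',k.max() if len(k) else '')
for z in (.204,.169,.1,.02): print(z,proj(W,[.459,-.396,z]))
s=bot.state();print(s['tcp_pos'],s['joints'])
E
```

```text
wrist brush_grip [([0.4599, -0.4004, 0.1682], 0.75), ([0.4145, -0.5256, 0.003], 0.56)]
wrist brush [([0.4577, -0.3971, 0.0068], 0.56)]
wrist tin [([0.4561, -0.4002, -0.0012], 0.56)]
[(0.94, np.int64(1411))]
126 250 259
138 241 271
150 243 271
162 249 264
174 248 265
186 250 264
0.204 (np.float64(259.17906162218657), np.float64(181.5342848656022))
0.169 (np.float64(258.8217516135313), np.float64(169.49215837777018))
0.1 (np.float64(258.3083396381371), np.float64(152.22380283281444))
0.02 (np.float64(257.9048322781354), np.float64(138.6808137281669))
[ 0.4599 -0.394   0.2998] [ 0.3178  0.3056  0.4219  1.6203 -0.1349  1.2432  1.5542]
```

View pics/w9.png

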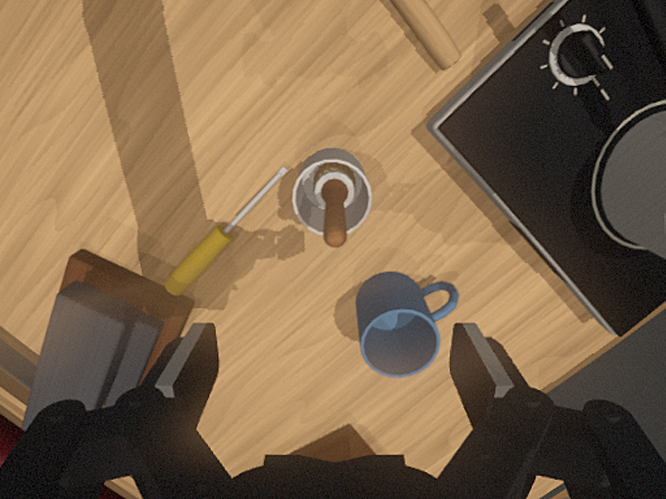

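>>> {"op": "drive_tool", "data": {"plan": [[[-0.002,0.04,-0.001],[0,0,0],1],[[-0.002,0.09,-0.001],[0,0,0],0.5],[[-0.002,0.13,-0.001],[0,0,0],0.3],[[-0.002,0.15,-0.001],[0,0,0],0.2],[[-0.002,0.155,-0.001],[0,0,0],0.0],[[-0.002,0.155,-0.001],[0,0,0],0.0]]}}

```text
clock: 22.62
tcp_pos: [0.4604, -0.3953, 0.1454]
ee_rot: [[0.704, 0.004, -0.71], [0.71, 0.002, 0.704], [0.005, -1.0, -0.001]]
force: [0.4, -0.4, 0.4]
opening: 0.502
```

>>> {"op": "drive_tool", "data": {"plan": [[[0,0,0],[0,0,0],-0.4],[[0,0,0],[0,0,0],-1],[[0,0,0],[0,0,0],-1],[[0,0,0],[0,0,0],-1]], "force": 40}}

```text
clock: 23.12
tcp_pos: [0.4609, -0.3961, 0.1467]
ee_rot: [[0.704, 0.006, -0.71], [0.71, 0.001, 0.704], [0.005, -1.0, -0.004]]
force: [0.1, -1.0, 6.3]
opening: 0.175
```

```bash
python3 - <<'E'
from h import *
s=bot.state();print(s['tcp_pos'],s['opening'],s['force'],s['torque'])
T=optics.camera('top');S=optics.camera('side')
for c in('top','side'): pp(c,['brush_grip','brush','tin'])
E
```

```text
[ 0.4609 -0.3961  0.1467] 0.17546702819290802 [ 0.1437 -0.9949  6.2724] [-0.0648  0.2     0.0895]
top brush_grip [([0.4606, -0.3975, 0.1682], 0.5)]
top brush [([0.4579, -0.3983, -0.0002], 0.49), ([0.6344, 0.4575, 0.0022], 0.46)]
top tin [([0.462, -0.3993, -0.0042], 0.44)]
side brush_grip [([0.4619, -0.3925, 0.1683], 0.46)]
side brush [([0.6104, -0.4568, -0.0018], 0.26)]
side tin []
```

>>> {"op": "drive_tool", "data": {"plan": [[[0,-0.01,0],[0,0,0],-1],[[0,-0.04,0],[0,0,0],-1],[[0,-0.08,0],[0,0,0],-1],[[0,-0.12,0],[0,0,0],-1],[[0,-0.16,0],[0,0,0],-1],[[0,-0.195,0],[0,0,0],-1],[[0,-0.195,0],[0,0,0],-1]]}}

```text
clock: 24.4
tcp_pos: [0.4605, -0.3972, 0.345]
ee_rot: [[0.704, 0.011, -0.71], [0.71, -0.002, 0.704], [0.006, -1.0, -0.009]]
force: [-0.2, 0.0, -0.6]
opening: 0.175
```

```bash
python3 - <<'E'
from h import *
T=optics.camera('top');S=optics.camera('side')
s=bot.state();print(s['tcp_pos'],s['opening'],s['force'],s['torque'])
for c in('top','side'): pp(c,['brush','brush_grip','tin','pot_floor'])
goto([.685,-.152,.343],45)
E
```

```text
[ 0.4594 -0.3958  0.3412] 0.17535611303111262 [ 0.0548 -0.0414 -1.0211] [-0.0231  0.0276  0.0092]
top brush [([0.4596, -0.4001, 0.2015], 0.8)]
top brush_grip [([0.4613, -0.3982, 0.3635], 0.81), ([0.4586, -0.4007, 0.1989], 0.56)]
top tin [([0.4591, -0.3998, -0.0056], 0.7)]
top pot_floor [([0.6908, -0.151, 0.0643], 0.86), ([0.6855, -0.1517, 0.0551], 0.34)]
side brush [([0.4606, -0.3966, 0.1991], 0.75), ([0.6863, -0.1505, 0.0545], 0.29)]
side brush_grip [([0.4611, -0.3959, 0.3643], 0.53), ([0.3349, -0.2193, 0.0037], 0.16)]
side tin [([0.4576, -0.4018, -0.0017], 0.76), ([0.5589, -0.1294, 0.137], 0.43)]
side pot_floor [([0.5583, -0.1319, 0.1337], 0.38)]
shift [ 0.3321 -0.0004  0.012 ] rot [0.0026 0.0039 0.0046]
```

>>> {"op": "drive_tool", "data": {"plan": [[[0.03,0,0.001],[0,0,0],-1],[[0.08,0,0.003],[0,0,0],-1],[[0.13,0,0.005],[0,0,0],-1],[[0.18,0,0.007],[0,0,0],-1],[[0.23,0,0.009],[0,0,0],-1],[[0.28,0,0.011],[0,0,0],-1],[[0.315,0,0.012],[0,0,0],-1],[[0.332,0,0.012],[0,0,0],-1],[[0.332,0,0.012],[0,0,0],-1],[[0.332,0,0.012],[0,0,0],-1]]}}

```text
clock: 26.15
tcp_pos: [0.6838, -0.1545, 0.3428]
ee_rot: [[0.707, 0.005, -0.708], [0.708, 0.0, 0.707], [0.003, -1.0, -0.003]]
force: [-0.1, -0.8, -1.2]
opening: 0.174
```

```bash
python3 - <<'E'
from h import *
T=optics.camera('top');S=optics.camera('side')
s=bot.state();print(s['tcp_pos'],s['opening'],s['force'],s['torque'])
for c in('top','side'): pp(c,['brush','brush_grip','pot'])
goto([.684,-.150,.210],45)
E
```

```text
[ 0.6839 -0.1543  0.3431] 0.17178692471555046 [-0.3797 -0.0082 -1.3939] [0.0246 0.0526 0.0005]
top brush []
top brush_grip [([0.6489, -0.0304, -0.005], 0.19)]
top pot [([0.6819, -0.1504, 0.0544], 0.55)]
side brush [([0.6829, -0.1552, 0.1999], 0.77), ([0.4175, 0.5524, 0.0001], 0.5)]
side brush_grip [([0.6846, -0.1503, 0.3663], 0.8)]
side pot [([0.6863, -0.1477, 0.0531], 0.77)]
shift [0.0005 0.1328 0.0026] rot [0.0027 0.0034 0.0048]
```

>>> {"op": "drive_tool", "data": {"plan": [[[0.001,0.03,0.002],[0,0,0],-1],[[0.001,0.06,0.002],[0,0,0],-1],[[0.001,0.09,0.002],[0,0,0],-1],[[0.001,0.115,0.002],[0,0,0],-1],[[0.001,0.128,0.002],[0,0,0],-1],[[0.001,0.132,0.002],[0,0,0],-1],[[0.001,0.134,0.002],[0,0,0],-1],[[0.001,0.136,0.002],[0,0,0],-1]]}}

```text
clock: 27.55
tcp_pos: [0.6854, -0.1503, 0.2078]
ee_rot: [[0.705, 0.007, -0.709], [0.71, 0.001, 0.705], [0.006, -1.0, -0.004]]
force: [0.1, -0.1, -1.4]
opening: 0.174
```

>>> {"op": "drive_tool", "data": {"plan": [[[0,0.002,0],[0,0,0],-1],[[0,0.003,0],[0,0,0],-1],[[0,0.004,0],[0,0,0],-1],[[0,0.004,0],[0,0,0],-1]]}}

```text
clock: 28.05
tcp_pos: [0.6853, -0.1502, 0.2038]
ee_rot: [[0.705, 0.007, -0.71], [0.71, 0.001, 0.705], [0.006, -1.0, -0.004]]
force: [-0.1, -0.5, -1.0]
opening: 0.172
```

>>> {"op": "drive_tool", "data": {"plan": [[[0,0.001,0],[0,0,0],-1],[[0,0.002,0],[0,0,0],-1],[[0,0.002,0],[0,0,0],-1]]}}

```text
clock: 28.42
tcp_pos: [0.6857, -0.1504, 0.2027]
ee_rot: [[0.705, 0.008, -0.709], [0.709, 0.001, 0.705], [0.007, -1.0, -0.005]]
force: [-0.9, -0.1, 5.0]
opening: 0.173
```

>>> {"op": "drive_tool", "data": {"plan": [[[0,-0.02,0],[0,0,0],-1],[[0,-0.05,0],[0,0,0],-1],[[0,-0.065,0],[0,0,0],-1],[[0,-0.065,0],[0,0,0],-1],[[0,-0.04,0],[0,0,0],-1],[[0,-0.015,0],[0,0,0],-1],[[0,-0.004,0],[0,0,0],-1],[[0,-0.001,0],[0,0,0],-1],[[0,0.001,0],[0,0,0],-1],[[0,0.001,0],[0,0,0],-1]]}}

```text
clock: 29.68
tcp_pos: [0.6861, -0.1507, 0.2028]
ee_rot: [[0.705, 0.01, -0.709], [0.709, 0.001, 0.705], [0.007, -1.0, -0.007]]
force: [-0.7, 0.6, 1.6]
opening: 0.171
```

>>> {"op": "drive_tool", "data": {"plan": [[[0,0.001,0],[0,0,0],-1],[[0,0.001,0],[0,0,0],-1],[[0,-0.02,0],[0,0,0],-1],[[0,-0.05,0],[0,0,0],-1],[[0,-0.08,0],[0,0,0],-1],[[0,-0.11,0],[0,0,0],-1],[[0,-0.14,0],[0,0,0],-1],[[0,-0.14,0],[0,0,0],-1]]}}

```text
clock: 30.68
tcp_pos: [0.6858, -0.1512, 0.345]
ee_rot: [[0.705, 0.015, -0.709], [0.709, -0.0, 0.705], [0.01, -1.0, -0.011]]
force: [-0.5, 0.0, -0.5]
opening: 0.177
```

```bash
python3 - <<'E'
from h import *
T=optics.camera('top');S=optics.camera('side')
s=bot.state();print(s['tcp_pos'],s['opening'],s['force'],s['torque'])
for c in('top','side'): pp(c,['brush','brush_grip','pot','tin'])
goto([.4602,-.397,.343],45)
E
```

```text
[ 0.6844 -0.1505  0.3414] 0.1769444532374252 [ 0.0967  0.047  -1.6134] [0.0345 0.0333 0.0324]
top brush [([0.4146, -0.5211, 0.0041], 0.62), ([0.6861, 0.092, 0.0582], 0.56)]
top brush_grip [([0.6861, 0.09, 0.0583], 0.42)]
top pot [([0.6842, -0.1534, 0.0487], 0.79)]
top tin [([0.6379, 0.4581, 0.0012], 0.7), ([0.4628, -0.3971, -0.0073], 0.61)]
side brush [([0.6869, -0.1485, 0.1987], 0.72), ([0.4146, 0.5521, -0.0003], 0.22)]
side brush_grip [([0.6874, -0.1491, 0.3664], 0.68), ([0.3323, -0.2163, 0.0022], 0.68)]
side pot [([0.6871, -0.1471, 0.0543], 0.9), ([0.4157, 0.5533, 0.0026], 0.68)]
side tin [([0.4597, -0.4017, -0.0041], 0.87), ([0.6873, -0.1481, 0.3645], 0.57)]
shift [-0.3329 -0.003  -0.0144] rot [0.0059 0.0033 0.0069]
```

>>> {"op": "drive_tool", "data": {"plan": [[[-0.03,-0.003,-0.001],[0,0,0],-1],[[-0.08,-0.003,-0.003],[0,0,0],-1],[[-0.13,-0.003,-0.005],[0,0,0],-1],[[-0.18,-0.003,-0.008],[0,0,0],-1],[[-0.23,-0.003,-0.01],[0,0,0],-1],[[-0.28,-0.003,-0.012],[0,0,0],-1],[[-0.315,-0.003,-0.014],[0,0,0],-1],[[-0.332,-0.003,-0.0144],[0,0,0],-1],[[-0.332,-0.003,-0.0144],[0,0,0],-1],[[-0.332,-0.003,-0.0144],[0,0,0],-1]]}}

```text
clock: 32.42
tcp_pos: [0.4623, -0.3948, 0.3428]
ee_rot: [[0.703, 0.01, -0.711], [0.711, 0.002, 0.703], [0.008, -1.0, -0.006]]
force: [0.6, 0.3, -0.9]
opening: 0.173
```

```bash
python3 - <<'E'
from h import *
T=optics.camera('top');S=optics.camera('side');W=optics.camera('wrist')
s=bot.state();print(s['tcp_pos'],s['opening'],s['force'],s['torque'],s['ee_rot'])
for c in('top','side','wrist'): pp(c,['brush','brush_grip','tin'])
goto([.4605,-.3965,.2],45)
E
```

```text
[ 0.4622 -0.395   0.3428] 0.17489082838233086 [-0.0084  0.026  -1.0965] [0.0522 0.0369 0.0002] [[ 0.7027  0.009  -0.7114]
 [ 0.7115  0.0013  0.7027]
 [ 0.0073 -1.     -0.0055]]
top brush [([0.4594, -0.3969, 0.1979], 0.73)]
top brush_grip [([0.4577, -0.3946, 0.3621], 0.5)]
top tin [([0.4598, -0.3959, -0.0066], 0.86)]
side brush [([0.4646, -0.392, 0.2017], 0.69), ([0.6841, -0.1477, 0.0553], 0.41)]
side brush_grip []
side tin [([0.4564, -0.4008, -0.0022], 0.73)]
wrist brush [([0.4661, -0.395, 0.2], 0.55)]
wrist brush_grip [([0.4627, -0.3992, 0.3629], 0.79)]
wrist tin [([0.4623, -0.4021, 0.001], 0.58)]
shift [-0.0013  0.143   0.001 ] rot [0.0059 0.0032 0.0069]
```

>>> {"op": "drive_tool", "data": {"plan": [[[-0.0045,0.03,0.0],[0.006,0,0.007],-1],[[-0.0045,0.08,0.0],[0.006,0,0.007],-1],[[-0.005,0.1,0.0],[0.006,0,0.007],-1],[[-0.005,0.13,0.0005],[0.006,0,0.007],-1],[[-0.005,0.16,0.0005],[0.006,0,0.007],-1],[[-0.005,0.18,0.0005],[0.006,0,0.007],-1],[[-0.005,0.19,0.0005],[0.006,0,0.007],-1],[[-0.005,0.193,0.0005],[0.006,0,0.007],-1],[[-0.005,0.193,0.0005],[0.006,0,0.007],-1]]}}

```text
clock: 34.15
tcp_pos: [0.459, -0.3998, 0.1506]
ee_rot: [[0.705, 0.001, -0.709], [0.709, -0.001, 0.705], [0.0, -1.0, -0.001]]
force: [0.6, 0.3, -0.4]
opening: 0.172
```

>>> {"op": "drive_tool", "data": {"plan": [[[0,0.002,0],[0,0,0],-1],[[0,0.004,0],[0,0,0],-1],[[0,0.004,0],[0,0,0],-1]]}}

```text
clock: 34.52
tcp_pos: [0.4592, -0.3999, 0.1468]
ee_rot: [[0.705, 0.001, -0.709], [0.709, -0.001, 0.705], [0.0, -1.0, -0.001]]
force: [1.2, 0.9, -0.1]
opening: 0.177
```

>>> {"op": "drive_tool", "data": {"plan": [[[0,0.001,0],[0,0,0],-1],[[0,0.001,0],[0,0,0],-1]]}}

```text
clock: 34.78
tcp_pos: [0.4594, -0.4003, 0.1467]
ee_rot: [[0.705, 0.002, -0.709], [0.709, -0.002, 0.705], [0.0, -1.0, -0.003]]
force: [-0.2, -0.3, 6.4]
opening: 0.169
```

>>> {"op": "drive_tool", "data": {"plan": [[[0,0,0],[0,0,0],-0.4],[[0,0,0],[0,0,0],-0.1],[[0,0,0],[0,0,0],0.2],[[0,0,0],[0,0,0],0.2],[[0,-0.03,0],[0,0,0],0.2],[[0,-0.08,0],[0,0,0],0.2],[[0,-0.12,0],[0,0,0],0.5],[[0,-0.17,0],[0,0,0],1],[[0,-0.2,0],[0,0,0],1],[[0,-0.2,0],[0,0,0],1]]}}

```text
clock: 36.02
tcp_pos: [0.4597, -0.401, 0.3496]
ee_rot: [[0.705, 0.007, -0.709], [0.709, -0.005, 0.705], [0.001, -1.0, -0.008]]
force: [-0.2, -0.3, 0.4]
opening: 1.001
```

```bash
python3 - <<'E'
from h import *
T=optics.camera('top');S=optics.camera('side');W=optics.camera('wrist')
s=bot.state();print(s['clock'],s['tcp_pos'],s['opening'],s['force'])
for c in('top','side','wrist'): pp(c,['brush','brush_grip','tin','pot','pot_floor','pot_handle','mug','large_knob_grip'])
g=cv2.cvtColor(T['img'],cv2.COLOR_RGB2GRAY).astype(np.float32)
for nm,k in (('large',[.5252,.0889,.092]),('small',[.5262,-.151,.092])):
    print(nm,[(round(t,2),int(cv2.remap(g,*[np.array([proj(T,np.array(k)+r*np.array([np.cos(.004-t),np.sin(.004-t),0])) for r in np.arange(.008,.017,.001)],np.float32)[:,i] for i in (0,1)],cv2.INTER_LINEAR).mean())) for t in np.arange(-.9,1.5,.3)])
E
```

```text
36.175 [ 0.4586 -0.3994  0.3454] 0.9997541840781287 [ 0.0856 -0.1904 -1.1225]
top brush [([0.457, -0.4062, 0.001], 0.56)]
top brush_grip [([0.4561, -0.4008, 0.1671], 0.49)]
top tin [([0.4617, -0.3997, -0.0045], 0.78), ([0.6863, -0.1518, 0.0533], 0.64)]
top pot [([0.6852, -0.1529, 0.0517], 0.87)]
top pot_floor [([0.6895, -0.1496, 0.0617], 0.82)]
top pot_handle [([0.5565, -0.1313, 0.1374], 0.55), ([0.5264, 0.0855, 0.0888], 0.39)]
top mug [([0.6154, -0.4554, 0.0008], 0.96)]
top large_knob_grip [([0.6888, -0.1532, 0.0644], 0.68), ([0.5295, 0.0872, 0.0919], 0.56)]
side brush []
side brush_grip [([0.4599, -0.3985, 0.1692], 0.4)]
side tin [([0.4571, -0.4, -0.0009], 0.55)]
side pot [([0.6844, -0.1499, 0.0546], 0.7)]
side pot_floor [([0.6824, -0.1543, 0.0625], 0.6)]
side pot_handle [([0.3336, -0.218, 0.0002], 0.71), ([0.5598, -0.1319, 0.1327], 0.61)]
side mug [([0.3397, 0.2554, 0.0014], 0.74), ([0.6117, -0.4584, -0.0006], 0.71)]
side large_knob_grip [([0.5245, 0.0875, 0.0889], 0.65)]
wrist brush [([0.4624, -0.3995, 0.0075], 0.98)]
wrist brush_grip [([0.4575, -0.4016, 0.1707], 0.87)]
wrist tin [([0.4569, -0.4029, -0.0003], 0.95)]
wrist pot [([0.6867, -0.1505, 0.0572], 0.73)]
wrist pot_floor [([0.6844, -0.1472, 0.0594], 0.57)]
wrist pot_handle [([0.5568, -0.1274, 0.1404], 0.92)]
wrist mug [([0.6169, -0.457, -0.0027], 0.81), ([0.4572, -0.4016, -0.002], 0.62)]
wrist large_knob_grip []
large [(np.float64(-0.9), 94), (np.float64(-0.6), 106), (np.float64(-0.3), 108), (np.float64(-0.0), 117), (np.float64(0.3), 82), (np.float64(0.6), 77), (np.float64(0.9), 63), (np.float64(1.2), 50)]
small [(np.float64(-0.9), 38), (np.float64(-0.6), 46), (np.float64(-0.3), 70), (np.float64(-0.0), 86), (np.float64(0.3), 73), (np.float64(0.6), 78), (np.float64(0.9), 87), (np.float64(1.2), 92)]
```

```bash
python3 -c "
from h import *
print(workorder.close_job())"
```

```text
the job is handed in; nothing more can be done
None
```

The job is done and handed in at about 36 s of the 72 s allowed, but no verdict came back.

- **Pot:** I slid it flat to the small ring. The last looks put it at about (0.685, -0.151), within about 2 mm of the ring's centre. I pressed down up to about 5 N on the handle before the slide. The readings don't show whether the pot tilted, but its height did not change.
- **Large knob:** I turned it until it met the stop, where the torque jumped to about 0.7 N m. A close picture then showed its white line on the off mark. A brightness scan gave about 0.09 rad instead, which I put down to a small error in the assumed knob centre. The small knob was not touched.
- **Scrubbing:** I made two strokes to the pot floor. Contact was about 5 N on the first. On the second it was only about 2–3 N, so I pressed 1 mm further without a reading. The brush was commanded up 65 mm after the first stroke; that height was not measured. It came fully out after the second.
- **Brush:** It stands upright in its tin, and the tin and mug are where they started. I did not recheck the jar, can, lid, tape, hammer or driver at the end, but the arm did not go near them low down.

**Fingertip reach:** The fingertips turned out to reach about 25 mm less far than the description says. My first grip on the knob closed on air above it without touching it. I gripped again about 20 mm lower, and allowed for the offset with the brush.

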